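# Register a rail blank in the drilling jig and swing the drill guide over it

## Task

Lay the longer of the two oak rail blanks flat on the jig's base board, lengthwise along the fence, and push it snugly home with its long side flush against the fence and its left-hand end against the steel end stop. Then swing the drill guide arm round by its black handle, over the blank, until it comes up against its limit, without shifting the blank off the stops. Leave the short offcut and everything else on the table where it is.

Things in the scene. Friction and masses are not known exactly. Their poses are not given: they have to be found in the camera images.
- blank: The longer oak rail blank: a plain pale bar 50 (x) x 160 (y, its length) x 28 mm (z), about 0.16 kg, with a thin dark line inlaid lengthwise along its top. Loose; starts flat on the table to the right of the jig. Origin at the centre of its underside, z up. Either end may go to the stop.
- jig: Drilling jig, fixed to the table: a dark base board 190 (x) x 300 (y) mm, top at z = 12 mm. Origin at the centre of the board's underside; x points away from the robot (turned by the jig's yaw), y to the left, z up. The fence stands along its far side; the board before it is bare (x -95 to +35 mm). When home, the blank's origin lies at jig x = +10 mm, its y axis parallel to the jig's.
- fence (a point): Middle of the top edge of the fence's straight face, which looks towards the robot, at jig x = +35, y = 0, z = 32 mm; axes as the jig's. The aluminium fence is 270 mm long (y), 20 mm thick and 20 mm high over the board.
- stop: Steel end stop, 70 (x) x 22 (y) x 20 mm (z), fixed on the board near its left end; its setting along the fence differs each time (face at jig y = 75 to 105 mm). Axes as the jig's. Origin at the bottom edge of its flat face, on the board's top; the face is the plane y = 0 and looks to -y (right). When home, the blank's origin lies at y = -80 mm in this frame.
- guide (a joint): Turn of the drill guide arm about its upright pivot post, rad, positive anticlockwise from above. 0: parked, pointing 80 degrees anticlockwise from the jig's +x axis (left and slightly away); 1.745: at its rigid limit, pointing along the jig's -x, straight over the blank. Starts at 0 to 0.5. Stays where it is left; about 0.6 N at the handle turns it.
- guide_hinge (a point): Point on the pivot axis of the guide arm, at jig x = 75, y = 0, z = 43 mm (underside of the arm). The arm is an aluminium bar 120 mm long, 22 wide, 10 thick; its lowest point is 43 mm over the table, so it passes 3 mm over a blank lying flat on the board. Post and hub are 28 mm across, up to z = 63 mm.
- guide_pin (a point): Centre of the top of the arm's handle: an upright black round pin, 16 mm in diameter and standing 39 mm over the arm, 110 mm from the pivot axis, at z = 93 mm over the table; the arm's upper face is at z = 54 mm. It moves with the arm.
- offcut: Short offcut of the same oak bar, 50 (x) x 90 (y) x 28 mm (z), lying on the table beside the long blank (nearer or farther). Origin at the centre of its underside. Not to be moved.
- mug: White mug, 80 mm across, 95 mm high, standing to the left of the jig. Origin at the centre of its foot. Bystander.
- chalk_a: Cube of cue chalk, 24 mm, beyond the jig to the right. Origin under its centre. Bystander.
- chalk_b: Another cube of cue chalk, 24 mm, beyond the jig. Origin under its centre. Bystander.
- screwdriver: Screwdriver lying beyond the blanks. Bystander.
- wax: Jar, 70 mm across, 60 mm high, at the right. Origin under its centre. Bystander.
Mind the look-alikes: they are no part of the job. Leave any green or turquoise look-alike of the blank alone.

How it is judged:
On the way, in this order (a step that is already met when the one before it is completed fails the run):
1. the long blank lies flat on the jig, home against both fence and end stop, while the guide arm is still swung aside (x of blank in the frame of jig between 0.008 and 0.0115 m and y of blank in the frame of stop between -0.082 and -0.0785 m and z of blank in the frame of jig between 0.0105 and 0.0135 m and angle between the y axis of blank and the y axis of jig, either way round below 0.02 rad and angle between blank's own z axis and vertical below 0.03 rad and value of joint guide below 1 rad), for 0.2 s.
2. the guide arm is swung over the blank to its limit (value of joint guide above 1.675 rad), for 0.2 s.
At the end, for the whole second after the job is handed in: The long blank lies flat on the jig's board, parallel to the fence within 0.02 rad, its long side within about 2 mm of touching the fence and its end within 2 mm of touching the end stop, at rest; and the guide arm stands over it within 0.07 rad of its limit (x of blank in the frame of jig between 0.008 and 0.0115 m and y of blank in the frame of stop between -0.082 and -0.0785 m and z of blank in the frame of jig between 0.0105 and 0.0135 m and angle between the y axis of blank and the y axis of jig, either way round below 0.02 rad and angle between blank's own z axis and vertical below 0.03 rad and value of joint guide above 1.675 rad and linear speed of blank below 0.01 m/s).
It fails at once if the offcut or another bystander on the table is moved by more than 30 mm (distance of any of offcut, mug, chalk_a, chalk_b, screwdriver, wax from where it was at the start of the episode above 0.03 m).
It also fails if it takes over 72 s, if anything falls off the work surface, if the arm or the gripper's body presses on something with over 40 N, if the wrist force passes 120 N, or if a joint passes its speed limit or range.

## Robot

A 7-joint arm with a two-finger parallel gripper is mounted at the origin on the work surface. World frame = base frame: x ahead of the robot, y to its left, z up, the work surface at z = 0. Lengths are in m, angles in rad, forces in N, time in s.
With the tool pointing down it reaches from about 0.425 to 0.925 m from the base axis. Payload 6.8 kg.
Tool frame: the origin (TCP) lies on the centre line of the jaws, within the pads' length; the fingertips stand 19 mm ahead of it and the grasp point (between the pads) is the TCP (tcp_to_tips is the distance from the TCP to the fingertips, in m); x points along the fingers, y is the direction in which the jaws open and shut, and the axes are right-handed (so a half turn about x gives the same grasp; the last joint's range is limited). The gripper opens to 85 mm and grips with 20 to 120 N. Pads are 22 mm wide; open, the fingers measure 114 mm over their backs; the gripper's body (76 mm by 85 mm) begins 54 mm behind the grasp point. The pads swing forward as they close: fully open they stand 13 mm farther back than shut.
Start: joints at [-1.324, 0.477, 0.022, 1.555, -0.011, 1.109, -0.083], TCP at [0.234, 0.633, 0.229] pointing down, gripper open.
Joint ranges: [-2.96, 2.96], [-0.34, 2.1], [-1.41, 1.46], [0.24, 2.44], [-1.37, 4.51], [0.17, 1.92], [-2.96, 2.96]. Speed limits (rad/s): [2.39, 2.39, 3.14, 3.14, 3.14, 3.14, 3.14].

## Interface

Orientations are given as a unit quaternion [w, x, y, z].
In Python, from station import get_obs, read_camera, hand_in, spot_in, cut_out, tcp_to_tips gives the robot as it stands.
- The arm moves only by the shell command python3 -m jog 'ROWS' [FORCE]. ROWS is JSON, a list of rows, each an object of numbers: "gripper": the closure, from 0 (fully open) to 1 (shut); "dx", "dy", "dz": the shift along the world's x, y, z in m; "rx", "ry", "rz": the turn, a rotation vector about the world's x, y, z in degrees. In form: [{"gripper": .., "dx": .., "dy": .., "dz": .., "rx": .., "ry": .., "rz": ..}, ...]. A call has 1 to 10 rows; each row is the pose to reach, as a shift and turn from the pose commanded when the call began; what a row does not reach only later rows make up. A row lasts 1/10 s, in which the tool goes at most 50 mm and 8.59 degrees, less where a joint would pass 70% of its speed; a pose out of reach is approached as far as the arm can. A call with a gripper value outside its range is refused whole. The fingers move at their own pace and stop on an object; FORCE is the grip in N (left out, the last holds). Time passes only in rows, so rows that repeat a pose let the fingers close. It gives the time, the measured TCP pose, the force and the opening at its end, in the units of the state.
- get_obs(): the state, without advancing time (a new reading comes with each control period).
- read_camera(name): name is "scene" or "top"; returns a dict with "pixels" (384x512x3 uint8, blue, green, red), "range_z" (384x512 float32, m along the optical axis (not along the pixel's ray), 0 where there is no reading), "camera_matrix" (3x3 intrinsics, pixels), "D" ([k1, k2, p1, p2, k3] as OpenCV has them; the pictures are not rectified), "cam_to_world" (4x4, takes a point from camera to world coordinates). Camera axes: x right, y down, z forward; pixel columns grow to the right and rows downward; lengths in m; the calibration is good to about 2 mm. A picture is of the moment at which its call begins.
- hand_in(): hands the job in, once; it reports no verdict.
Trained networks look in the newest picture that a camera, given by its name, has taken for a name from the list of things; names that differ only in an ending like _2 or _b are one class to them, and where a whole thing is asked for, a point or a joint stands for the part that bears it (a point fixed in the world has none). Each returns a list of dicts, best first, with "conf" (0 to 1); they miss things now and then, are a little off and sometimes report something else, mostly with a low value. They report only what shows in the picture. A call takes as long as a camera call. They do not tell look-alikes from the thing itself.
- spot_in(camera, label): "box" ([centre column, centre row, width, height] in pixels, round what is visible of it).
- cut_out(camera, label): "mask" (384x512 bool, what is visible of it) and "box" ([centre column, centre row, width, height] in pixels, round what is visible of it).
The state is a dict: "t": time; "q": joint angles; "joint_vel": joint speeds; "joint_torque": joint torques, N m; "eef_pos": TCP position; "tool_rot": TCP orientation; "contact_force": force on the tool from outside, world axes, zero at the start; "torque": the same for the moment, N m; "gripper_width": opening from 0.0 (shut) to 1.0 (fully open).
Only numpy, scipy, OpenCV 4.12 (cv2) and the standard library are available. Lean on these libraries where they do the work, as an engineer would, in place of code of your own. Each camera call takes 0.05 s, during which the arm holds its last target. There are 200 camera calls.

## Working session

There is one attempt and no reset: what is moved stays moved. The work goes in short steps, Python scripts to look and compute and a shell command to move; the robot and the scene stay as the last step left them, time stands still between calls to the robot, and variables do not carry over. Pictures are saved under pics/ and viewed, about 8 in all and at most 12, crops included, and the job is handed in when it is done.

```bash
ls; mkdir -p pics
cat > h.py <<'E'
import numpy as np, cv2
from station import *
def shot(n): return read_camera(n)
def world(c,uv,z=None):
    """pixels -> world: on plane z if given, else by depth"""
    uv=np.atleast_2d(np.array(uv,float)); K=c["camera_matrix"];T=np.array(c["cam_to_world"])
    n=cv2.undistortPoints(uv[:,None],np.array(K),np.array(c["D"]))[:,0]
    r=np.c_[n,np.ones(len(n))]
    if z is None:
        d=c["range_z"][uv[:,1].round().astype(int),uv[:,0].round().astype(int)]
    else: d=(z-T[2,3])/(r@T[2,:3])
    return (r*np.reshape(d,(-1,1)))@T[:3,:3].T+T[:3,3]
def cloud(c):
    v,u=np.mgrid[0:384,0:512]
    return world(c,np.c_[u.ravel(),v.ravel()]).reshape(384,512,3)
def pix(c,p):
    T=np.linalg.inv(np.array(c["cam_to_world"]));p=np.atleast_2d(p)
    r,_=cv2.Rodrigues(T[:3,:3])
    return cv2.projectPoints(np.array(p,float),r,T[:3,3],np.array(c["camera_matrix"]),np.array(c["D"]))[0][:,0]
E
python3 - <<'E'
from h import *
o=get_obs();print(o["t"],o["eef_pos"],o["tool_rot"],o["gripper_width"],tcp_to_tips)
for n in("top","scene"):
    c=shot(n);cv2.imwrite(f"pics/{n}0.png",c["pixels"]);print(n,np.array(c["cam_to_world"])[:3,3])
    for l in("blank","offcut","jig","stop","guide","guide_pin","mug"):
        print(l,[(np.round(d["box"]).astype(int).tolist(),round(d["conf"],2),world(c,[d["box"][:2]])[0].round(3).tolist()) for d in spot_in(n,l)[:4]])
E
```

```text
pics
0.0 [0.23433179 0.6323738  0.22770092] [ 0.69594675  0.12412903  0.69607032 -0.12544409] 0.9988052232105644 0.019
top [ 0.36218139 -0.08127226  1.26701821]
blank [([359, 299, 61, 27], 0.8, [0.264, -0.34, 0.029]), ([286, 273, 47, 58], 0.79, [0.325, -0.15, 0.026]), ([346, 230, 66, 25], 0.74, [0.441, -0.306, 0.026]), ([92, 232, 44, 32], 0.57, [0.416, 0.372, 0.004])]
offcut [([349, 167, 40, 24], 0.65, [0.608, -0.313, 0.029]), ([178, 160, 54, 13], 0.57, [0.607, 0.138, 0.052])]
jig [([195, 196, 122, 91], 0.66, [0.521, 0.093, 0.013]), ([180, 160, 53, 11], 0.52, [0.609, 0.133, 0.052])]
stop [([154, 184, 16, 29], 0.82, [0.546, 0.201, 0.032])]
guide [([178, 159, 49, 12], 0.89, [0.609, 0.137, 0.055])]
guide_pin [([179, 162, 55, 15], 0.77, [0.604, 0.136, 0.053])]
mug [([91, 232, 43, 34], 0.77, [0.415, 0.372, 0.005])]
scene [ 1.48451915 -0.31881491  0.7291521 ]
blank [([168, 208, 50, 22], 0.88, [0.461, -0.316, 0.024]), ([212, 185, 41, 22], 0.84, [0.36, -0.151, 0.022]), ([156, 182, 49, 16], 0.82, [0.287, -0.342, 0.027])]
offcut [([177, 241, 32, 17], 0.56, [0.825, -0.309, 0.184])]
jig [([297, 207, 97, 39], 0.62, [0.612, 0.067, 0.053])]
stop []
guide [([318, 202, 45, 21], 0.66, [0.616, 0.134, 0.058])]
guide_pin [([319, 200, 39, 25], 0.65, [0.604, 0.145, 0.057])]
mug [([351, 167, 20, 31], 0.57, [0.456, 0.335, 0.064])]
```

View pics/top0.png

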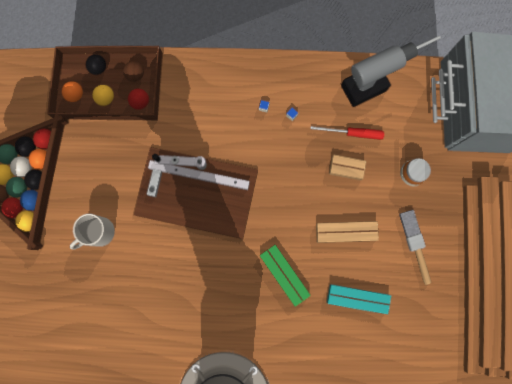

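View pics/scene0.png

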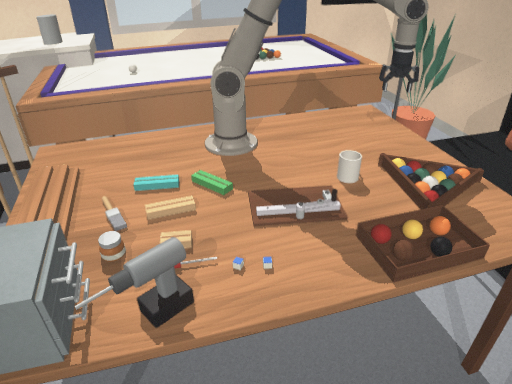

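Top view candidates for the long blank:
- pale oak bar at (347,232)
- green bar at (285,275)
- turquoise bar at (359,299)
- short offcut at (348,167)

By the description I choose (347,232). The jig is at about (195,196), the fence runs (163,168)–(248,184), the stop is at (154,184), and the guide pivots near (203,160) with its pin near (155,158).

Run:
```python
from h import *
c=shot("top");P=cloud(c)
def rect(m,z=None):
    v,u=np.nonzero(m); p=world(c,np.c_[u,v],z)[:,:2]
    r=cv2.minAreaRect((p*1000).astype(np.float32));return np.round(r[0],1),np.round(r[1],1),round(r[2],1),np.median(P[m][:,2]).round(4),len(u)
x,y,z=P[...,0],P[...,1],P[...,2]
def near(a,b,r):return np.hypot(x-a,y-b)<r
m=near(.441,-.306,.11)&(z>.018)&(z<.04);print("blank",rect(m,.028))
m=near(.608,-.313,.08)&(z>.018)&(z<.04);print("offcut",rect(m,.028))
J=near(.53,.09,.2)
hsv=cv2.cvtColor(c["pixels"],cv2.COLOR_BGR2HSV)
m=J&(z>.006)&(z<.018);print("board",rect(m))
m=J&(z>.006);print("board all",rect(m))
n,l,s,_=cv2.connectedComponentsWithStats((J&(z>.024)&(z<.04)).astype(np.uint8))
for i in range(1,n):
    if s[i][4]>20: print("fence/stop",s[i],rect(l==i,.032))
m=J&(z>.045)&(z<.06);print("arm",rect(m,.054))
m=J&(z>.075);print("pin",rect(m) if m.any() else 0)
for lab in("stop","guide"):
    for d in cut_out("top",lab)[:1]: print(lab,d["conf"],rect(d["mask"],.032 if lab=="stop" else .054))
im=c["pixels"]
a=cv2.resize(im[140:250,125:265],None,fx=4,fy=4,interpolation=cv2.INTER_CUBIC)
b=cv2.resize(im[205:260,310:385],None,fx=3,fy=3,interpolation=cv2.INTER_CUBIC)
o=np.zeros((440,560+225,3),np.uint8);o[:,:560]=a;o[:165,560:]=b;cv2.imwrite("pics/crop1.png",o)
```

```text
blank (array([ 436.9, -308.3]), array([ 50.5, 160.6]), 3.1, np.float64(0.0278), 1179)
offcut (array([ 607.5, -308.1]), array([90.2, 50.4]), 80.8, np.float64(0.0275), 613)
board (array([524.4,  88.1]), array([364.1, 382.3]), 2.9, np.float64(0.012), 6332)
board all (array([524.4,  88.1]), array([364.1, 382.3]), 2.9, np.float64(0.0128), 7903)
fence/stop [ 147  161  102   35 1002] (array([543.8,  91.5]), array([269.7,  88.8]), 80.8, np.float64(0.0319), 1002)
arm (array([605.8, 133.1]), array([133.5,  24.2]), 89.7, np.float64(0.0545), 363)
pin (array([608.1, 189.8]), array([17.5, 12.6]), 47.5, np.float64(0.0915), 41)
stop 0.83 (array([551.1, 201. ]), array([26.4, 68.1]), 80.3, np.float64(0.032), 248)
guide 0.75 (array([606.4, 136.4]), array([135.7,  27.2]), 87.7, np.float64(0.0553), 449)
```

View pics/crop1.png

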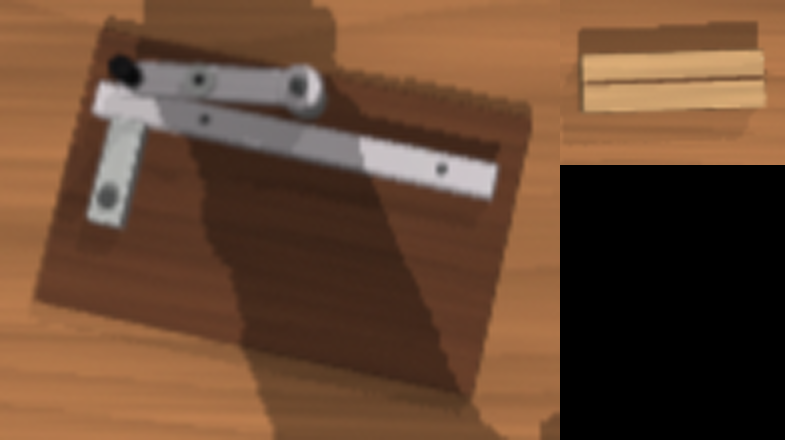

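Crop check: the bar at (347,232) is pale oak with a dark inlay line and measures 160×50 mm, so it is the blank. The jig is at about (0.534, 0.093) with yaw −9.2°. The pin is 109 mm from the hinge, which agrees with the 110 mm given, and the guide stands at about 0.33 rad. Now I move.

```bash
python3 -m jog '[{"gripper":0,"dx":0.316,"dy":-0.533,"dz":0,"rz":-45},{"gripper":0,"dx":0.316,"dy":-0.533,"dz":0,"rz":-45},{"gripper":0,"dx":0.316,"dy":-0.533,"dz":0,"rz":-45},{"gripper":0,"dx":0.316,"dy":-0.533,"dz":0,"rz":-45},{"gripper":0,"dx":0.316,"dy":-0.533,"dz":0,"rz":-45},{"gripper":0,"dx":0.316,"dy":-0.533,"dz":0,"rz":-45},{"gripper":0,"dx":0.316,"dy":-0.533,"dz":0,"rz":-45},{"gripper":0,"dx":0.316,"dy":-0.533,"dz":0,"rz":-45},{"gripper":0,"dx":0.316,"dy":-0.533,"dz":0,"rz":-45},{"gripper":0,"dx":0.316,"dy":-0.533,"dz":0,"rz":-45}]'
```

```text
$[0]: bad value
```

```bash
R='x'; python3 -m jog '[{"gripper":0.0,"dx":0.316,"dy":-0.533,"dz":0.0,"rx":0,"ry":0,"rz":-45},{"gripper":0.0,"dx":0.316,"dy":-0.533,"dz":0.0,"rx":0,"ry":0,"rz":-45},{"gripper":0.0,"dx":0.316,"dy":-0.533,"dz":0.0,"rx":0,"ry":0,"rz":-45},{"gripper":0.0,"dx":0.316,"dy":-0.533,"dz":0.0,"rx":0,"ry":0,"rz":-45},{"gripper":0.0,"dx":0.316,"dy":-0.533,"dz":0.0,"rx":0,"ry":0,"rz":-45},{"gripper":0.0,"dx":0.316,"dy":-0.533,"dz":0.0,"rx":0,"ry":0,"rz":-45},{"gripper":0.0,"dx":0.316,"dy":-0.533,"dz":0.0,"rx":0,"ry":0,"rz":-45},{"gripper":0.0,"dx":0.316,"dy":-0.533,"dz":0.0,"rx":0,"ry":0,"rz":-45},{"gripper":0.0,"dx":0.316,"dy":-0.533,"dz":0.0,"rx":0,"ry":0,"rz":-45},{"gripper":0.0,"dx":0.316,"dy":-0.533,"dz":0.0,"rx":0,"ry":0,"rz":-45}]'
```

```text
t: 1.95
eef_pos: [0.4903, 0.2012, 0.2291]
tool_rot: [0.595, 0.382, 0.595, -0.381]
contact_force: [1.4, 0.6, -0.5]
gripper_width: 0.999
```

```bash
python3 -m jog '[{"gripper":0.0,"dx":0.0,"dy":-0.25,"dz":0.0,"rx":0,"ry":0,"rz":-21.6},{"gripper":0.0,"dx":0.0,"dy":-0.25,"dz":0.0,"rx":0,"ry":0,"rz":-21.6},{"gripper":0.0,"dx":0.0,"dy":-0.25,"dz":0.0,"rx":0,"ry":0,"rz":-21.6},{"gripper":0.0,"dx":0.0,"dy":-0.25,"dz":0.0,"rx":0,"ry":0,"rz":-21.6},{"gripper":0.0,"dx":0.0,"dy":-0.25,"dz":0.0,"rx":0,"ry":0,"rz":-21.6},{"gripper":0.0,"dx":-0.053,"dy":-0.51,"dz":-0.05,"rx":0,"ry":0,"rz":-21.6},{"gripper":0.0,"dx":-0.053,"dy":-0.51,"dz":-0.1,"rx":0,"ry":0,"rz":-21.6},{"gripper":0.0,"dx":-0.053,"dy":-0.51,"dz":-0.1,"rx":0,"ry":0,"rz":-21.6},{"gripper":0.0,"dx":-0.053,"dy":-0.51,"dz":-0.1,"rx":0,"ry":0,"rz":-21.6},{"gripper":0.0,"dx":-0.053,"dy":-0.51,"dz":-0.1,"rx":0,"ry":0,"rz":-21.6}]'; python3 -m jog '[{"gripper":0.0,"dx":0,"dy":0,"dz":0,"rx":0,"ry":0,"rz":0},{"gripper":0.0,"dx":0,"dy":0,"dz":0,"rx":0,"ry":0,"rz":0}]'
```

```text
t: 2.95
eef_pos: [0.4427, -0.2775, 0.1416]
tool_rot: [0.514, 0.486, 0.513, -0.486]
contact_force: [0.7, -0.1, 0.2]
gripper_width: 1.002
t: 3.15
eef_pos: [0.4419, -0.2772, 0.1417]
tool_rot: [0.512, 0.487, 0.513, -0.488]
contact_force: [-0.2, 0.6, -0.0]
gripper_width: 1.002
```

```bash
python3 -m jog '[{"gripper":0.0,"dx":-0.005,"dy":-0.031,"dz":-0.03,"rx":0,"ry":0,"rz":0},{"gripper":0.0,"dx":-0.005,"dy":-0.031,"dz":-0.07,"rx":0,"ry":0,"rz":0},{"gripper":0.0,"dx":-0.005,"dy":-0.031,"dz":-0.1,"rx":0,"ry":0,"rz":0},{"gripper":0.0,"dx":-0.005,"dy":-0.031,"dz":-0.112,"rx":0,"ry":0,"rz":0},{"gripper":0.0,"dx":-0.005,"dy":-0.031,"dz":-0.112,"rx":0,"ry":0,"rz":0},{"gripper":1.0,"dx":-0.005,"dy":-0.031,"dz":-0.112,"rx":0,"ry":0,"rz":0},{"gripper":1.0,"dx":-0.005,"dy":-0.031,"dz":-0.112,"rx":0,"ry":0,"rz":0},{"gripper":1.0,"dx":-0.005,"dy":-0.031,"dz":-0.112,"rx":0,"ry":0,"rz":0},{"gripper":1.0,"dx":-0.005,"dy":-0.031,"dz":-0.112,"rx":0,"ry":0,"rz":0},{"gripper":1.0,"dx":-0.005,"dy":-0.031,"dz":-0.112,"rx":0,"ry":0,"rz":0}]' 40;python3 -m jog '[{"gripper":1.0,"dx":0,"dy":0,"dz":0,"rx":0,"ry":0,"rz":0},{"gripper":1.0,"dx":0,"dy":0,"dz":0,"rx":0,"ry":0,"rz":0},{"gripper":1.0,"dx":0,"dy":0,"dz":0,"rx":0,"ry":0,"rz":0}]'
```

```text
t: 4.15
eef_pos: [0.4382, -0.307, 0.0305]
tool_rot: [0.514, 0.487, 0.513, -0.486]
contact_force: [0.0, -0.1, -0.4]
gripper_width: 0.145
t: 4.45
eef_pos: [0.4378, -0.307, 0.03]
tool_rot: [0.513, 0.486, 0.513, -0.486]
contact_force: [0.6, -1.6, -0.4]
gripper_width: 0.001
```

The gripper shut without holding anything, so I look.

Run:
```python
from h import *
o=get_obs();print(o["eef_pos"],o["gripper_width"])
c=shot("top");s=shot("scene")
a=cv2.resize(c["pixels"][190:280,290:410],None,fx=3,fy=3);b=cv2.resize(s["pixels"][130:270,80:250],None,fx=2.5,fy=2.5)
o=np.zeros((350,360+425,3),np.uint8);o[:270,:360]=a;o[:350,360:]=b;cv2.imwrite("pics/c2.png",o)
```

```text
[ 0.43778372 -0.30696237  0.0300185 ] 0.001344775141095384
```

View pics/c2.png

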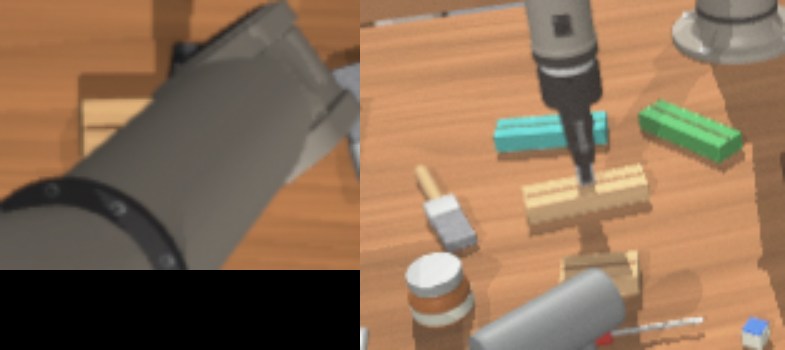

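Run:
```python
from h import *
s=shot("scene");P=cloud(s)
for z in(.011,.03,.06): print(z,pix(s,[.4378,-.307,z]))
x,y,z=P[...,0],P[...,1],P[...,2]
m=(np.hypot(x-.441,y+.306)<.12)&(z>.022)&(z<.034)
v,u=np.nonzero(m);r=cv2.minAreaRect((world(s,np.c_[u,v],.028)[:,:2]*1000).astype(np.float32));print(r)
print("blank top corners px",pix(s,np.c_[cv2.boxPoints(r)/1000,[.028]*4]))
col=295-55+80+0
for vv in range(175,222,3): print(vv,P[vv,172].round(3))
```

```text
0.011 [[170.87290291 207.15256183]]
0.03 [[170.10474599 202.44361694]]
0.06 [[168.86891027 194.84386602]]
((448.4984130859375, -308.953125), (57.93708419799805, 156.30447387695312), 2.591150999069214)
blank top corners px [[191.77469144 195.65889449]
 [144.92623531 204.67142283]
 [146.61917384 214.63738254]
 [195.20221205 204.99979473]]
175 [ 0.253 -0.282  0.026]
178 [ 0.461 -0.29   0.134]
181 [ 0.457 -0.291  0.121]
184 [ 0.459 -0.292  0.111]
187 [ 0.501 -0.295  0.126]
190 [ 0.496 -0.296  0.112]
193 [ 0.482 -0.297  0.093]
196 [ 0.444 -0.298  0.058]
199 [ 0.441 -0.299  0.044]
202 [ 0.453 -0.301  0.041]
205 [ 0.446 -0.302  0.025]
208 [ 0.463 -0.304  0.024]
211 [ 0.464 -0.306  0.013]
214 [ 0.461 -0.307 -0.001]
217 [ 0.477 -0.309 -0.001]
220 [ 0.498 -0.311  0.003]
```

```bash
python3 -m jog '[{"gripper":1.0,"dx":0,"dy":0,"dz":0.03,"rx":0,"ry":0,"rz":0},{"gripper":1.0,"dx":0,"dy":0,"dz":0.08,"rx":0,"ry":0,"rz":0},{"gripper":1.0,"dx":0,"dy":0,"dz":0.1,"rx":0,"ry":0,"rz":0},{"gripper":1.0,"dx":0,"dy":0,"dz":0.1,"rx":0,"ry":0,"rz":0},{"gripper":1.0,"dx":0,"dy":0,"dz":0.1,"rx":0,"ry":0,"rz":0}]'
python3 - <<'E'
from h import *
o=get_obs();p=o["eef_pos"];print(p,o["gripper_width"])
s=shot("scene");im=s["pixels"].copy();P=cloud(s)
print("tcp,tips px",pix(s,[p,p-[0,0,.019]]))
x,y,z=P[...,0],P[...,1],P[...,2]
m=(np.hypot(x-p[0],y-p[1])<.03)&(z>.05);print("lowest",np.sort(z[m])[:10].round(3),P[m][np.argsort(z[m])[:5]].round(3))
b=cv2.resize(im[140:240,120:220],None,fx=5,fy=5,interpolation=cv2.INTER_CUBIC)
for q in pix(s,[p,p-[0,0,.019]]): cv2.circle(b,tuple(((q-[120,140])*5).round().astype(int).tolist()),4,(0,0,255),1)
cv2.imwrite("pics/c3.png",b)
E
```

```text
t: 5.1
eef_pos: [0.4379, -0.3067, 0.13]
tool_rot: [0.513, 0.487, 0.513, -0.486]
contact_force: [0.3, -0.3, 0.4]
gripper_width: -0.003
[ 0.43793583 -0.30666656  0.13002662] -0.0029097607360655765
tcp,tips px [[165.98157798 176.2890735 ]
 [166.81006968 181.44184386]]
lowest [0.131 0.131 0.131 0.133 0.133 0.134 0.134 0.134 0.136 0.137] [[ 0.445 -0.304  0.131]
 [ 0.442 -0.313  0.131]
 [ 0.447 -0.301  0.131]
 [ 0.445 -0.297  0.133]
 [ 0.447 -0.31   0.133]]
```

View pics/c3.png

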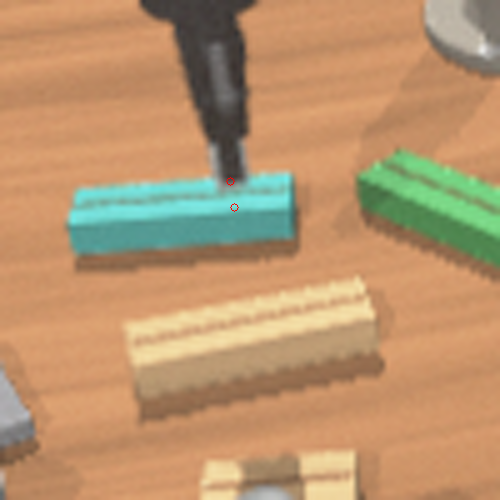

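The picture shows the shut fingertips ending at the projected TCP height, not 19 mm below it (lowest finger points z = 0.131, eef 0.130). So the real tips are about at the reported TCP z, and the jaws had closed just above the blank. The blank hasn't moved. I'll re-grasp about 24 mm lower.

```bash
python3 -m jog '[{"gripper":0.0,"dx":0,"dy":-0.001,"dz":0.0,"rx":0,"ry":0,"rz":0},{"gripper":0.0,"dx":0,"dy":-0.001,"dz":-0.0,"rx":0,"ry":0,"rz":0},{"gripper":0.0,"dx":0,"dy":-0.001,"dz":-0.0,"rx":0,"ry":0,"rz":0},{"gripper":0.0,"dx":0,"dy":-0.001,"dz":-0.0,"rx":0,"ry":0,"rz":0},{"gripper":0.0,"dx":0,"dy":-0.001,"dz":-0.0,"rx":0,"ry":0,"rz":0},{"gripper":0.0,"dx":0,"dy":-0.001,"dz":-0.05,"rx":0,"ry":0,"rz":0},{"gripper":0.0,"dx":0,"dy":-0.001,"dz":-0.09,"rx":0,"ry":0,"rz":0},{"gripper":0.0,"dx":0,"dy":-0.001,"dz":-0.11,"rx":0,"ry":0,"rz":0},{"gripper":0.0,"dx":0,"dy":-0.001,"dz":-0.124,"rx":0,"ry":0,"rz":0},{"gripper":0.0,"dx":0,"dy":-0.001,"dz":-0.124,"rx":0,"ry":0,"rz":0}]';python3 -m jog '[{"gripper":1.0,"dx":0,"dy":0,"dz":0,"rx":0,"ry":0,"rz":0},{"gripper":1.0,"dx":0,"dy":0,"dz":0,"rx":0,"ry":0,"rz":0},{"gripper":1.0,"dx":0,"dy":0,"dz":0,"rx":0,"ry":0,"rz":0},{"gripper":1.0,"dx":0,"dy":0,"dz":0,"rx":0,"ry":0,"rz":0},{"gripper":1.0,"dx":0,"dy":0,"dz":0,"rx":0,"ry":0,"rz":0},{"gripper":1.0,"dx":0,"dy":0,"dz":0,"rx":0,"ry":0,"rz":0}]' 50
```

```text
t: 6.15
eef_pos: [0.437, -0.3075, 0.0047]
tool_rot: [0.512, 0.486, 0.514, -0.487]
contact_force: [-0.4, -0.9, 0.3]
gripper_width: 1.001
t: 6.75
eef_pos: [0.4387, -0.3085, 0.0075]
tool_rot: [0.514, 0.487, 0.512, -0.486]
contact_force: [-0.4, -0.1, 5.5]
gripper_width: 0.568
```

```bash
python3 -m jog '[{"gripper":1.0,"dx":0,"dy":0,"dz":0.02,"rx":0,"ry":0,"rz":0},{"gripper":1.0,"dx":0,"dy":0,"dz":0.05,"rx":0,"ry":0,"rz":0},{"gripper":1.0,"dx":0,"dy":0,"dz":0.09,"rx":0,"ry":0,"rz":0},{"gripper":1.0,"dx":0.01,"dy":0.04,"dz":0.12,"rx":0,"ry":0,"rz":-2},{"gripper":1.0,"dx":0.03,"dy":0.08,"dz":0.12,"rx":0,"ry":0,"rz":-4},{"gripper":1.0,"dx":0.05,"dy":0.12,"dz":0.12,"rx":0,"ry":0,"rz":-6},{"gripper":1.0,"dx":0.06,"dy":0.16,"dz":0.12,"rx":0,"ry":0,"rz":-8},{"gripper":1.0,"dx":0.07,"dy":0.2,"dz":0.12,"rx":0,"ry":0,"rz":-10},{"gripper":1.0,"dx":0.073,"dy":0.24,"dz":0.12,"rx":0,"ry":0,"rz":-12.3},{"gripper":1.0,"dx":0.073,"dy":0.28,"dz":0.12,"rx":0,"ry":0,"rz":-12.3}]';python3 -m jog '[{"gripper":1.0,"dx":0,"dy":0.04,"dz":0,"rx":0,"ry":0,"rz":0},{"gripper":1.0,"dx":0,"dy":0.08,"dz":0,"rx":0,"ry":0,"rz":0},{"gripper":1.0,"dx":0,"dy":0.11,"dz":0,"rx":0,"ry":0,"rz":0},{"gripper":1.0,"dx":0,"dy":0.12,"dz":0,"rx":0,"ry":0,"rz":0},{"gripper":1.0,"dx":0,"dy":0.12,"dz":0,"rx":0,"ry":0,"rz":0},{"gripper":1.0,"dx":0,"dy":0.12,"dz":0,"rx":0,"ry":0,"rz":0}]'
python3 - <<'E'
from h import *
o=get_obs();print(o["eef_pos"],o["gripper_width"])
s=shot("scene");cv2.imwrite("pics/s4.png",cv2.resize(s["pixels"][120:260,210:390],None,fx=4,fy=4,interpolation=cv2.INTER_CUBIC))
E
```

```text
t: 7.75
eef_pos: [0.5114, -0.026, 0.1269]
tool_rot: [0.458, 0.539, 0.458, -0.538]
contact_force: [0.4, -0.4, -1.5]
gripper_width: 0.57
t: 8.35
eef_pos: [0.5109, 0.0906, 0.1264]
tool_rot: [0.458, 0.539, 0.458, -0.539]
contact_force: [0.2, -0.2, -0.5]
gripper_width: 0.567
[0.51085173 0.09063281 0.1263997 ] 0.5674676791450922
```

View pics/s4.png

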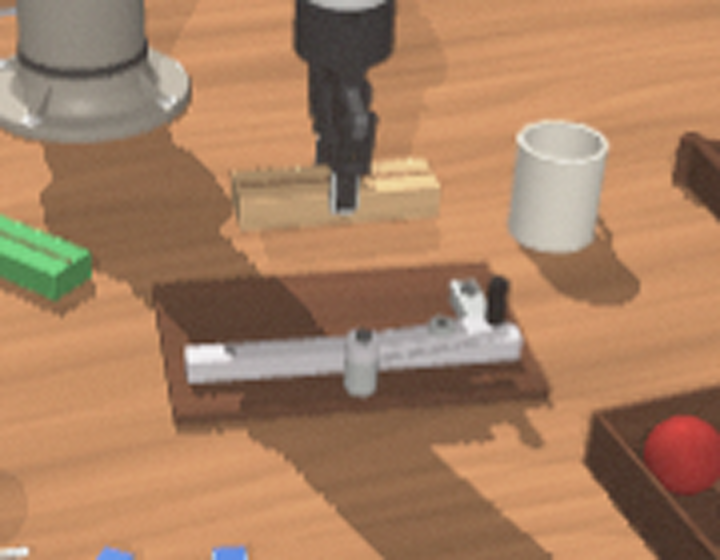

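The blank hangs level in the jaws (crop px 235–440, 165–225), with the arm and pin clear. I lower it onto the board.

```bash
python3 -m jog '[{"gripper":1.0,"dx":0,"dy":0,"dz":-0.03,"rx":0,"ry":0,"rz":0},{"gripper":1.0,"dx":0,"dy":0,"dz":-0.07,"rx":0,"ry":0,"rz":0},{"gripper":1.0,"dx":0,"dy":0,"dz":-0.095,"rx":0,"ry":0,"rz":0},{"gripper":1.0,"dx":0,"dy":0,"dz":-0.103,"rx":0,"ry":0,"rz":0},{"gripper":1.0,"dx":0,"dy":0,"dz":-0.106,"rx":0,"ry":0,"rz":0},{"gripper":1.0,"dx":0,"dy":0,"dz":-0.106,"rx":0,"ry":0,"rz":0}]'
```

```text
t: 9.0
eef_pos: [0.5116, 0.0912, 0.0208]
tool_rot: [0.458, 0.539, 0.457, -0.539]
contact_force: [-0.5, 0.4, -1.1]
gripper_width: 0.572
```

```bash
python3 -m jog '[{"gripper":1.0,"dx":0,"dy":0,"dz":-0.001,"rx":0,"ry":0,"rz":0},{"gripper":1.0,"dx":0,"dy":0,"dz":-0.002,"rx":0,"ry":0,"rz":0},{"gripper":1.0,"dx":0,"dy":0,"dz":-0.002,"rx":0,"ry":0,"rz":0}]'
```

```text
t: 9.3
eef_pos: [0.5118, 0.0922, 0.0195]
tool_rot: [0.458, 0.539, 0.458, -0.538]
contact_force: [-0.4, -0.3, 7.3]
gripper_width: 0.571
```

```bash
python3 -m jog '[{"gripper":0.34,"dx":0,"dy":0,"dz":0.001,"rx":0,"ry":0,"rz":0},{"gripper":0.34,"dx":0,"dy":0,"dz":0.001,"rx":0,"ry":0,"rz":0},{"gripper":0.34,"dx":0,"dy":0,"dz":0.001,"rx":0,"ry":0,"rz":0},{"gripper":0.34,"dx":0,"dy":0,"dz":0.02,"rx":0,"ry":0,"rz":0},{"gripper":0.34,"dx":0,"dy":0,"dz":0.05,"rx":0,"ry":0,"rz":0},{"gripper":1.0,"dx":-0.02,"dy":0.004,"dz":0.06,"rx":0,"ry":0,"rz":0},{"gripper":1.0,"dx":-0.053,"dy":0.008,"dz":0.06,"rx":0,"ry":0,"rz":0},{"gripper":1.0,"dx":-0.053,"dy":0.008,"dz":0.06,"rx":0,"ry":0,"rz":0},{"gripper":1.0,"dx":-0.053,"dy":0.008,"dz":0.06,"rx":0,"ry":0,"rz":0},{"gripper":1.0,"dx":-0.053,"dy":0.008,"dz":0.06,"rx":0,"ry":0,"rz":0}]'
python3 - <<'E'
from h import *
o=get_obs();print(o["eef_pos"],o["gripper_width"])
s=shot("scene");P=cloud(s);cv2.imwrite("pics/s5.png",cv2.resize(s["pixels"][140:250,220:370],None,fx=4,fy=4,interpolation=cv2.INTER_CUBIC))
x,y,z=P[...,0],P[...,1],P[...,2]
m=(np.hypot(x-.512,y-.09)<.13)&(z>.037)&(z<.046)
v,u=np.nonzero(m);print(cv2.minAreaRect((world(s,np.c_[u,v],.04)[:,:2]*1000).astype(np.float32)))
E
```

```text
t: 10.3
eef_pos: [0.4588, 0.1002, 0.0782]
tool_rot: [0.458, 0.539, 0.458, -0.538]
contact_force: [1.4, -0.0, 0.3]
gripper_width: -0.001
[0.45880924 0.10018799 0.07820705] -0.0005962753103607022
((562.035888671875, 100.24992370605469), (191.6024169921875, 131.8650360107422), 80.98536682128906)
```

View pics/s5.png

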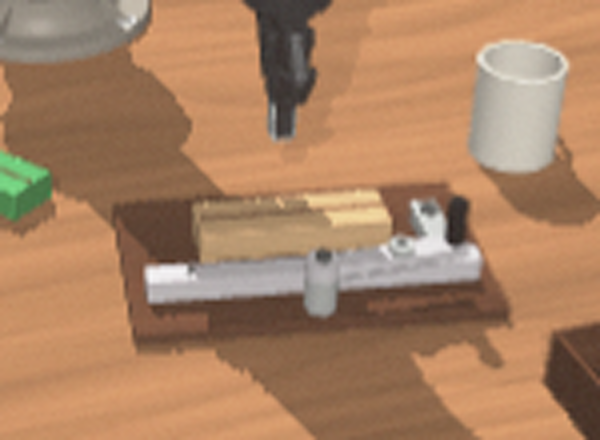

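The blank lies flat on the board (crop px 195–390, 195–260). I lower the shut fingers behind it and push toward the fence.

```bash
python3 -m jog '[{"gripper":1.0,"dx":0,"dy":0,"dz":-0.03,"rx":0,"ry":0,"rz":0},{"gripper":1.0,"dx":0,"dy":0,"dz":-0.056,"rx":0,"ry":0,"rz":0},{"gripper":1.0,"dx":0,"dy":0,"dz":-0.056,"rx":0,"ry":0,"rz":0},{"gripper":1.0,"dx":0.0079,"dy":-0.0013,"dz":-0.056,"rx":0,"ry":0,"rz":0},{"gripper":1.0,"dx":0.0148,"dy":-0.0024,"dz":-0.056,"rx":0,"ry":0,"rz":0},{"gripper":1.0,"dx":0.0217,"dy":-0.0035,"dz":-0.056,"rx":0,"ry":0,"rz":0},{"gripper":1.0,"dx":0.0286,"dy":-0.0046,"dz":-0.056,"rx":0,"ry":0,"rz":0},{"gripper":1.0,"dx":0.0345,"dy":-0.0056,"dz":-0.056,"rx":0,"ry":0,"rz":0},{"gripper":1.0,"dx":0.0395,"dy":-0.0064,"dz":-0.056,"rx":0,"ry":0,"rz":0},{"gripper":1.0,"dx":0.0395,"dy":-0.0064,"dz":-0.056,"rx":0,"ry":0,"rz":0}]'
python3 -m jog '[{"gripper":1.0,"dx":0.001,"dy":-0.0002,"dz":0,"rx":0,"ry":0,"rz":0},{"gripper":1.0,"dx":0.002,"dy":-0.0003,"dz":0,"rx":0,"ry":0,"rz":0},{"gripper":1.0,"dx":0.002,"dy":-0.0003,"dz":0,"rx":0,"ry":0,"rz":0}]'
```

```text
t: 11.35
eef_pos: [0.4984, 0.0935, 0.0223]
tool_rot: [0.458, 0.539, 0.458, -0.538]
contact_force: [0.2, -0.8, 0.0]
gripper_width: -0.002
t: 11.65
eef_pos: [0.4991, 0.0933, 0.022]
tool_rot: [-0.458, -0.539, -0.458, 0.539]
contact_force: [-0.2, -1.3, -0.3]
gripper_width: -0.002
```

```bash
python3 -m jog '[{"gripper":1.0,"dx":0.001,"dy":-0.0002,"dz":0,"rx":0,"ry":0,"rz":0},{"gripper":1.0,"dx":0.002,"dy":-0.0003,"dz":0,"rx":0,"ry":0,"rz":0},{"gripper":1.0,"dx":0.003,"dy":-0.0005,"dz":0,"rx":0,"ry":0,"rz":0},{"gripper":1.0,"dx":0.003,"dy":-0.0005,"dz":0,"rx":0,"ry":0,"rz":0}]'
python3 -m jog '[{"gripper":1.0,"dx":0.001,"dy":-0.0002,"dz":0,"rx":0,"ry":0,"rz":0},{"gripper":1.0,"dx":0.002,"dy":-0.0003,"dz":0,"rx":0,"ry":0,"rz":0},{"gripper":1.0,"dx":0.002,"dy":-0.0003,"dz":0,"rx":0,"ry":0,"rz":0}]'
```

```text
t: 12.05
eef_pos: [0.5025, 0.093, 0.022]
tool_rot: [0.458, 0.539, 0.458, -0.538]
contact_force: [-0.4, 0.8, -0.3]
gripper_width: -0.005
t: 12.35
eef_pos: [0.5031, 0.0929, 0.0218]
tool_rot: [-0.458, -0.538, -0.459, 0.539]
contact_force: [-5.1, 1.9, 3.7]
gripper_width: 0.005
```

Contact with the fence shows as about 5 N. Next I push the right-hand end toward the stop.

```bash
python3 -m jog '[{"gripper":1.0,"dx":-0.008,"dy":0.0013,"dz":0,"rx":0,"ry":0,"rz":0},{"gripper":1.0,"dx":-0.015,"dy":0.0024,"dz":0.01,"rx":0,"ry":0,"rz":0},{"gripper":1.0,"dx":-0.015,"dy":0.0024,"dz":0.05,"rx":0,"ry":0,"rz":0},{"gripper":1.0,"dx":0,"dy":-0.045,"dz":0.05,"rx":0,"ry":0,"rz":0},{"gripper":1.0,"dx":0.0135,"dy":-0.09,"dz":0.05,"rx":0,"ry":0,"rz":0},{"gripper":1.0,"dx":0.0234,"dy":-0.108,"dz":0.05,"rx":0,"ry":0,"rz":0},{"gripper":1.0,"dx":0.0234,"dy":-0.108,"dz":0.03,"rx":0,"ry":0,"rz":0},{"gripper":1.0,"dx":0.0234,"dy":-0.108,"dz":0.0,"rx":0,"ry":0,"rz":0},{"gripper":1.0,"dx":0.0234,"dy":-0.108,"dz":0.0,"rx":0,"ry":0,"rz":0}]'
python3 -m jog '[{"gripper":1.0,"dx":0.0011,"dy":0.0069,"dz":0,"rx":0,"ry":0,"rz":0},{"gripper":1.0,"dx":0.0022,"dy":0.0138,"dz":0,"rx":0,"ry":0,"rz":0},{"gripper":1.0,"dx":0.0032,"dy":0.0197,"dz":0,"rx":0,"ry":0,"rz":0},{"gripper":1.0,"dx":0.004,"dy":0.0247,"dz":0,"rx":0,"ry":0,"rz":0},{"gripper":1.0,"dx":0.0043,"dy":0.0266,"dz":0,"rx":0,"ry":0,"rz":0},{"gripper":1.0,"dx":0.0043,"dy":0.0266,"dz":0,"rx":0,"ry":0,"rz":0}]'
```

```text
t: 13.25
eef_pos: [0.5254, -0.0156, 0.0203]
tool_rot: [-0.457, -0.537, -0.459, 0.54]
contact_force: [-0.0, 0.1, -0.5]
gripper_width: 0.001
t: 13.85
eef_pos: [0.5322, 0.0119, 0.0223]
tool_rot: [0.458, 0.539, 0.458, -0.538]
contact_force: [-0.4, 0.0, -0.0]
gripper_width: 0.002
```

```bash
python3 -m jog '[{"gripper":1.0,"dx":0.0003,"dy":0.0018,"dz":0,"rx":0,"ry":0,"rz":0},{"gripper":1.0,"dx":0.0006,"dy":0.0036,"dz":0,"rx":0,"ry":0,"rz":0},{"gripper":1.0,"dx":0.0008,"dy":0.0046,"dz":0,"rx":0,"ry":0,"rz":0},{"gripper":1.0,"dx":0.0008,"dy":0.0046,"dz":0,"rx":0,"ry":0,"rz":0}]'
python3 -m jog '[{"gripper":1.0,"dx":0.0002,"dy":0.001,"dz":0,"rx":0,"ry":0,"rz":0},{"gripper":1.0,"dx":0.0003,"dy":0.002,"dz":0,"rx":0,"ry":0,"rz":0},{"gripper":1.0,"dx":0.0003,"dy":0.002,"dz":0,"rx":0,"ry":0,"rz":0}]'
```

```text
t: 14.25
eef_pos: [0.5329, 0.0157, 0.022]
tool_rot: [-0.458, -0.539, -0.458, 0.539]
contact_force: [0.2, -0.6, 0.4]
gripper_width: -0.006
t: 14.55
eef_pos: [0.5331, 0.0179, 0.022]
tool_rot: [0.458, 0.539, 0.458, -0.539]
contact_force: [0.2, -1.5, 0.9]
gripper_width: 0.003
```

```bash
python3 -m jog '[{"gripper":1.0,"dx":0.0002,"dy":0.001,"dz":0,"rx":0,"ry":0,"rz":0},{"gripper":1.0,"dx":0.0003,"dy":0.002,"dz":0,"rx":0,"ry":0,"rz":0},{"gripper":1.0,"dx":0.0003,"dy":0.002,"dz":0,"rx":0,"ry":0,"rz":0}]'
python3 -m jog '[{"gripper":1.0,"dx":0.0001,"dy":0.001,"dz":0,"rx":0,"ry":0,"rz":0},{"gripper":1.0,"dx":0.0001,"dy":0.001,"dz":0,"rx":0,"ry":0,"rz":0}]'
```

```text
t: 14.85
eef_pos: [0.5335, 0.02, 0.022]
tool_rot: [0.458, 0.539, 0.458, -0.538]
contact_force: [0.1, -0.3, -0.1]
gripper_width: 0.001
t: 15.05
eef_pos: [0.5335, 0.0208, 0.022]
tool_rot: [-0.458, -0.539, -0.458, 0.539]
contact_force: [-0.5, -0.8, 0.3]
gripper_width: 0.003
```

```bash
python3 -m jog '[{"gripper":1.0,"dx":0.0002,"dy":0.001,"dz":0,"rx":0,"ry":0,"rz":0},{"gripper":1.0,"dx":0.0003,"dy":0.0015,"dz":0,"rx":0,"ry":0,"rz":0},{"gripper":1.0,"dx":0.0003,"dy":0.0015,"dz":0,"rx":0,"ry":0,"rz":0}]'
python3 -m jog '[{"gripper":1.0,"dx":0.0001,"dy":0.001,"dz":0,"rx":0,"ry":0,"rz":0},{"gripper":1.0,"dx":0.0001,"dy":0.001,"dz":0,"rx":0,"ry":0,"rz":0}]'
python3 -m jog '[{"gripper":1.0,"dx":0.0001,"dy":0.001,"dz":0,"rx":0,"ry":0,"rz":0},{"gripper":1.0,"dx":0.0001,"dy":0.001,"dz":0,"rx":0,"ry":0,"rz":0}]'
```

```text
t: 15.35
eef_pos: [0.5334, 0.0209, 0.022]
tool_rot: [-0.458, -0.538, -0.458, 0.539]
contact_force: [-2.7, -4.6, 1.9]
gripper_width: -0.001
t: 15.55
eef_pos: [0.5335, 0.021, 0.022]
tool_rot: [-0.458, -0.538, -0.457, 0.54]
contact_force: [-1.7, -7.7, 1.0]
gripper_width: -0.003
t: 15.75
eef_pos: [0.5334, 0.021, 0.022]
tool_rot: [-0.458, -0.538, -0.457, 0.54]
contact_force: [-0.9, -9.5, 1.3]
gripper_width: -0.0
```

Stop contact is solid (9.5 N, TCP no longer advancing). I re-press at the blank's centre against the fence, then check.

```bash
python3 -m jog '[{"gripper":1.0,"dx":-0.0019,"dy":-0.0118,"dz":0,"rx":0,"ry":0,"rz":0},{"gripper":1.0,"dx":-0.0019,"dy":-0.0118,"dz":0.03,"rx":0,"ry":0,"rz":0},{"gripper":1.0,"dx":-0.0019,"dy":-0.0118,"dz":0.05,"rx":0,"ry":0,"rz":0},{"gripper":1.0,"dx":-0.025,"dy":0.03,"dz":0.05,"rx":0,"ry":0,"rz":0},{"gripper":1.0,"dx":-0.0438,"dy":0.07,"dz":0.05,"rx":0,"ry":0,"rz":0},{"gripper":1.0,"dx":-0.0438,"dy":0.0953,"dz":0.05,"rx":0,"ry":0,"rz":0},{"gripper":1.0,"dx":-0.0438,"dy":0.0953,"dz":0.02,"rx":0,"ry":0,"rz":0},{"gripper":1.0,"dx":-0.0438,"dy":0.0953,"dz":0.0,"rx":0,"ry":0,"rz":0},{"gripper":1.0,"dx":-0.0438,"dy":0.0953,"dz":0.0,"rx":0,"ry":0,"rz":0}]'
python3 -m jog '[{"gripper":1.0,"dx":0.007,"dy":-0.0011,"dz":0,"rx":0,"ry":0,"rz":0},{"gripper":1.0,"dx":0.0118,"dy":-0.0019,"dz":0,"rx":0,"ry":0,"rz":0},{"gripper":1.0,"dx":0.014,"dy":-0.0023,"dz":0,"rx":0,"ry":0,"rz":0},{"gripper":1.0,"dx":0.016,"dy":-0.0026,"dz":0,"rx":0,"ry":0,"rz":0},{"gripper":1.0,"dx":0.016,"dy":-0.0026,"dz":0,"rx":0,"ry":0,"rz":0}]'
```

```text
t: 16.65
eef_pos: [0.4884, 0.1197, 0.0202]
tool_rot: [-0.458, -0.537, -0.459, 0.54]
contact_force: [0.0, 0.2, -0.2]
gripper_width: 0.001
t: 17.15
eef_pos: [0.5066, 0.117, 0.0224]
tool_rot: [0.458, 0.539, 0.458, -0.538]
contact_force: [-0.2, -0.2, 0.1]
gripper_width: -0.0
```

```bash
python3 -m jog '[{"gripper":1.0,"dx":0.001,"dy":-0.0002,"dz":0,"rx":0,"ry":0,"rz":0},{"gripper":1.0,"dx":0.001,"dy":-0.0002,"dz":0,"rx":0,"ry":0,"rz":0}]'
python3 -m jog '[{"gripper":1.0,"dx":0.001,"dy":-0.0002,"dz":0,"rx":0,"ry":0,"rz":0},{"gripper":1.0,"dx":0.001,"dy":-0.0002,"dz":0,"rx":0,"ry":0,"rz":0}]'
```

```text
t: 17.35
eef_pos: [0.507, 0.1169, 0.0221]
tool_rot: [-0.458, -0.539, -0.458, 0.539]
contact_force: [-0.6, 1.2, 1.7]
gripper_width: -0.002
t: 17.55
eef_pos: [0.5075, 0.1168, 0.0219]
tool_rot: [-0.458, -0.538, -0.459, 0.539]
contact_force: [-3.8, 2.4, 2.5]
gripper_width: 0.002
```

```bash
python3 -m jog '[{"gripper":1.0,"dx":-0.012,"dy":0.002,"dz":0,"rx":0,"ry":0,"rz":0},{"gripper":1.0,"dx":-0.02,"dy":0.004,"dz":0.04,"rx":0,"ry":0,"rz":0},{"gripper":0.6,"dx":-0.02,"dy":0.03,"dz":0.09,"rx":0,"ry":0,"rz":0},{"gripper":0.6,"dx":-0.02,"dy":0.07,"dz":0.12,"rx":0,"ry":0,"rz":0},{"gripper":0.6,"dx":-0.02,"dy":0.11,"dz":0.12,"rx":0,"ry":0,"rz":0},{"gripper":0.6,"dx":-0.02,"dy":0.15,"dz":0.12,"rx":0,"ry":0,"rz":0},{"gripper":0.6,"dx":-0.02,"dy":0.15,"dz":0.12,"rx":0,"ry":0,"rz":0},{"gripper":0.6,"dx":-0.02,"dy":0.15,"dz":0.12,"rx":0,"ry":0,"rz":0}]'
python3 - <<'E'
from h import *
o=get_obs();print(o["eef_pos"],np.round(o["q"],2),o["gripper_width"])
yaw=np.radians(-9.2);ex=np.array([np.cos(yaw),np.sin(yaw)]);ey=np.array([-ex[1],ex[0]]);O=np.array([.5339,.0931])
W=lambda x,y,z:np.r_[O+x/1000*ex+y/1000*ey,z/1000]
ims=[]
for n in("scene","top"):
    c=shot(n);P=cloud(c);x,y,z=P[...,0],P[...,1],P[...,2]
    J=np.c_[((P[...,:2]-O)@ex).ravel(),((P[...,:2]-O)@ey).ravel()].reshape(384,512,2)*1000
    m=(J[...,0]>-30)&(J[...,0]<34)&(abs(J[...,1])<97)&(z>.036)&(z<.045)
    # drop arm region near hinge handled by z
    v,u=np.nonzero(m)
    if len(u)>50:
        p=world(c,np.c_[u,v],.04)[:,:2]-O;q=np.c_[p@ex,p@ey]*1000
        print(n,len(u),cv2.minAreaRect(q.astype(np.float32)))
    m=(np.abs(P[...,:2]-[.6,.18]).max(-1)<.06)&(z>.07)&(z<.1)&(c["pixels"].max(-1)<70);print("pin",m.sum(),P[m].mean(0).round(4))
    im=cv2.resize(c["pixels"],None,fx=5,fy=5,interpolation=cv2.INTER_CUBIC)
    B=[W(a,b,40) for a,b in((-15,-60),(35,-60),(35,100),(-15,100))]
    k=(pix(c,B)*5).round().astype(np.int32);cv2.polylines(im,[k],True,(0,0,255),1)
    g=k.mean(0).astype(int);ims.append(im[g[1]-200:g[1]+200,g[0]-380:g[0]+380][:, :] )
ims=[cv2.resize(i,(570,300)) for i in ims]
cv2.imwrite("pics/s6.png",np.vstack(ims))
E
```

```text
t: 18.35
eef_pos: [0.4877, 0.2672, 0.1418]
tool_rot: [0.459, 0.538, 0.459, -0.538]
contact_force: [0.3, -0.6, 0.3]
gripper_width: 0.399
[0.48772711 0.26724725 0.14176116] [-1.14  0.46  0.69  1.96 -0.38  0.85 -0.41] 0.39897118609769616
scene 355 ((14.993289947509766, 17.130233764648438), (157.3510284423828, 47.871421813964844), 88.70890045166016)
pin 27 [0.6165 0.1866 0.0821]
top 1041 ((8.218181610107422, 8.373367309570312), (177.76351928710938, 51.19618225097656), 89.6264877319336)
pin 42 [0.6071 0.1886 0.0897]
```

View pics/s6.png

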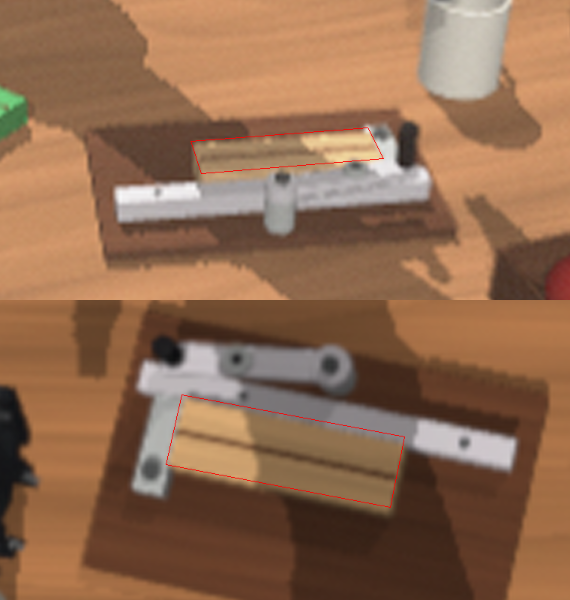

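Both views show the blank home: it touches the fence and the stop, and the drawn home outline fits within about 1–2 mm. The pin stands at (0.607, 0.189). I straddle it with the jaws.

```bash
python3 -m jog '[{"gripper":0.6,"dx":0.04,"dy":-0.026,"dz":0,"rx":0,"ry":0,"rz":0},{"gripper":0.6,"dx":0.08,"dy":-0.052,"dz":0,"rx":0,"ry":0,"rz":0},{"gripper":0.6,"dx":0.12,"dy":-0.078,"dz":0,"rx":0,"ry":0,"rz":0},{"gripper":0.6,"dx":0.12,"dy":-0.078,"dz":0,"rx":0,"ry":0,"rz":0},{"gripper":0.6,"dx":0.12,"dy":-0.078,"dz":-0.03,"rx":0,"ry":0,"rz":0},{"gripper":0.6,"dx":0.12,"dy":-0.078,"dz":-0.06,"rx":0,"ry":0,"rz":0},{"gripper":0.6,"dx":0.12,"dy":-0.078,"dz":-0.081,"rx":0,"ry":0,"rz":0},{"gripper":0.6,"dx":0.12,"dy":-0.078,"dz":-0.081,"rx":0,"ry":0,"rz":0}]'
python3 - <<'E'
from h import *
p=get_obs()["eef_pos"];print(p)
H=np.array([.608,.0811])
a0=np.degrees(np.arctan2(*(p[:2]-H)[::-1]));print("ang",a0,np.hypot(*(p[:2]-H)))
for a in list(range(95,171,10))+[171,175]:
    q=H+.110*np.array([np.cos(np.radians(a)),np.sin(np.radians(a))]);print(a,(q-p[:2]).round(4))
E
```

```text
t: 19.25
eef_pos: [0.6057, 0.1863, 0.0581]
tool_rot: [-0.457, -0.537, -0.458, 0.541]
contact_force: [-0.4, 0.0, 0.2]
gripper_width: 0.4
[0.60571127 0.18626205 0.0581218 ]
ang 91.24677796548501 0.10518695208037318
95 [-0.0073  0.0044]
105 [-0.0262  0.0011]
115 [-0.0442 -0.0055]
125 [-0.0608 -0.0151]
135 [-0.0755 -0.0274]
145 [-0.0878 -0.0421]
155 [-0.0974 -0.0587]
165 [-0.104  -0.0767]
171 [-0.1064 -0.088 ]
175 [-0.1073 -0.0956]
```

```bash
python3 -m jog '[{"gripper":0.6,"dx":-0.0073,"dy":0.0044,"dz":0,"rx":0,"ry":0,"rz":4},{"gripper":0.6,"dx":-0.017,"dy":0.003,"dz":0,"rx":0,"ry":0,"rz":10},{"gripper":0.6,"dx":-0.0262,"dy":0.0011,"dz":0,"rx":0,"ry":0,"rz":16},{"gripper":0.6,"dx":-0.0354,"dy":-0.002,"dz":0,"rx":0,"ry":0,"rz":22},{"gripper":0.6,"dx":-0.0442,"dy":-0.0055,"dz":0,"rx":0,"ry":0,"rz":28},{"gripper":0.6,"dx":-0.0528,"dy":-0.01,"dz":0,"rx":0,"ry":0,"rz":34},{"gripper":0.6,"dx":-0.0608,"dy":-0.0151,"dz":0,"rx":0,"ry":0,"rz":40},{"gripper":0.6,"dx":-0.0684,"dy":-0.021,"dz":0,"rx":0,"ry":0,"rz":46},{"gripper":0.6,"dx":-0.0755,"dy":-0.0274,"dz":0,"rx":0,"ry":0,"rz":52},{"gripper":0.6,"dx":-0.0755,"dy":-0.0274,"dz":0,"rx":0,"ry":0,"rz":52}]'
python3 - <<'E'
from h import *
o=get_obs();p=o["eef_pos"];print(p,np.round(o["q"],2),o["contact_force"].round(1))
c=shot("scene");P=cloud(c);z=P[...,2]
H=np.array([.608,.0811])
r=np.hypot(*(P[...,:2]-H).transpose(2,0,1));m=(r<.12)&(r>.03)&(z>.048)&(z<.058)
d=P[m][:,:2].mean(0)-H;print("arm angle",np.degrees(np.arctan2(d[1],d[0])),m.sum())
print("tcp ang",np.degrees(np.arctan2(*(p[:2]-H)[::-1])),np.hypot(*(p[:2]-H)))
for a in range(140,181,5):
    q=H+.110*np.array([np.cos(np.radians(a)),np.sin(np.radians(a))]);print(a,(q-p[:2]).round(4))
E
```

```text
t: 20.25
eef_pos: [0.5327, 0.1593, 0.0624]
tool_rot: [0.648, 0.284, 0.647, -0.284]
contact_force: [0.4, 0.5, -0.3]
gripper_width: 0.401
[0.53269556 0.15926785 0.06240242] [-0.68  0.52  0.36  1.99 -0.29  0.67  0.61] [ 0.4  0.5 -0.3]
arm angle 126.47352954071982 101
tcp ang 133.93112743902344 0.10854018341718026
140 [-0.009  -0.0075]
145 [-0.0148 -0.0151]
150 [-0.02   -0.0232]
155 [-0.0244 -0.0317]
160 [-0.0281 -0.0405]
165 [-0.0309 -0.0497]
170 [-0.033  -0.0591]
175 [-0.0343 -0.0686]
180 [-0.0347 -0.0782]
```

The guide arm follows, 7° behind the TCP as expected from the jaw play. I continue.

```bash
python3 -m jog '[{"gripper":0.6,"dx":-0.009,"dy":-0.0075,"dz":0,"rx":0,"ry":0,"rz":6},{"gripper":0.6,"dx":-0.0148,"dy":-0.0151,"dz":0,"rx":0,"ry":0,"rz":11},{"gripper":0.6,"dx":-0.02,"dy":-0.0232,"dz":0,"rx":0,"ry":0,"rz":16},{"gripper":0.6,"dx":-0.0244,"dy":-0.0317,"dz":0,"rx":0,"ry":0,"rz":21},{"gripper":0.6,"dx":-0.0281,"dy":-0.0405,"dz":0,"rx":0,"ry":0,"rz":26},{"gripper":0.6,"dx":-0.0309,"dy":-0.0497,"dz":0,"rx":0,"ry":0,"rz":31},{"gripper":0.6,"dx":-0.033,"dy":-0.0591,"dz":0,"rx":0,"ry":0,"rz":36},{"gripper":0.6,"dx":-0.033,"dy":-0.0591,"dz":0,"rx":0,"ry":0,"rz":36}]'
python3 -m jog '[{"gripper":0.6,"dx":-0.0004,"dy":-0.003,"dz":0,"rx":0,"ry":0,"rz":0},{"gripper":0.6,"dx":-0.0008,"dy":-0.006,"dz":0,"rx":0,"ry":0,"rz":0},{"gripper":0.6,"dx":-0.0008,"dy":-0.006,"dz":0,"rx":0,"ry":0,"rz":0}]'
python3 -m jog '[{"gripper":0.6,"dx":-0.0002,"dy":-0.002,"dz":0,"rx":0,"ry":0,"rz":0},{"gripper":0.6,"dx":-0.0002,"dy":-0.002,"dz":0,"rx":0,"ry":0,"rz":0}]'
```

```text
t: 21.1
eef_pos: [0.5002, 0.1006, 0.0615]
tool_rot: [0.704, 0.071, 0.703, -0.071]
contact_force: [0.2, 0.3, 0.2]
gripper_width: 0.4
t: 21.4
eef_pos: [0.4992, 0.096, 0.0611]
tool_rot: [0.704, 0.07, 0.704, -0.07]
contact_force: [1.2, -0.4, 0.5]
gripper_width: 0.397
t: 21.6
eef_pos: [0.4987, 0.094, 0.061]
tool_rot: [0.704, 0.069, 0.704, -0.069]
contact_force: [1.3, 0.6, 0.3]
gripper_width: 0.396
```

```bash
python3 -m jog '[{"gripper":0.6,"dx":-0.0001,"dy":-0.002,"dz":0,"rx":0,"ry":0,"rz":0},{"gripper":0.6,"dx":-0.0002,"dy":-0.004,"dz":0,"rx":0,"ry":0,"rz":0},{"gripper":0.6,"dx":-0.0002,"dy":-0.004,"dz":0,"rx":0,"ry":0,"rz":0}]'
python3 -m jog '[{"gripper":0.6,"dx":0,"dy":-0.002,"dz":0,"rx":0,"ry":0,"rz":0},{"gripper":0.6,"dx":0,"dy":-0.002,"dz":0,"rx":0,"ry":0,"rz":0}]'
python3 -m jog '[{"gripper":0.6,"dx":0,"dy":-0.002,"dz":0,"rx":0,"ry":0,"rz":0},{"gripper":0.6,"dx":0,"dy":-0.002,"dz":0,"rx":0,"ry":0,"rz":0}]'
```

```text
t: 21.9
eef_pos: [0.4985, 0.0907, 0.061]
tool_rot: [0.704, 0.069, 0.704, -0.069]
contact_force: [-0.2, 3.5, -0.9]
gripper_width: 0.397
t: 22.1
eef_pos: [0.4985, 0.0905, 0.061]
tool_rot: [0.704, 0.069, 0.704, -0.068]
contact_force: [0.3, 8.3, -1.9]
gripper_width: 0.402
t: 22.3
eef_pos: [0.4985, 0.0903, 0.061]
tool_rot: [0.704, 0.069, 0.704, -0.066]
contact_force: [-0.3, 13.2, -2.5]
gripper_width: 0.4
```

The limit is firm (13 N, no further travel). I ease off, lift clear and check.

```bash
python3 -m jog '[{"gripper":0.6,"dx":0,"dy":0.008,"dz":0,"rx":0,"ry":0,"rz":0},{"gripper":0.6,"dx":0,"dy":0.012,"dz":0,"rx":0,"ry":0,"rz":0},{"gripper":0.6,"dx":0,"dy":0.012,"dz":0.02,"rx":0,"ry":0,"rz":0},{"gripper":0.6,"dx":0,"dy":0.012,"dz":0.06,"rx":0,"ry":0,"rz":0},{"gripper":0.6,"dx":0,"dy":0.05,"dz":0.1,"rx":0,"ry":0,"rz":0},{"gripper":0.6,"dx":0,"dy":0.1,"dz":0.12,"rx":0,"ry":0,"rz":0},{"gripper":0.6,"dx":0,"dy":0.15,"dz":0.12,"rx":0,"ry":0,"rz":0},{"gripper":0.6,"dx":0,"dy":0.2,"dz":0.12,"rx":0,"ry":0,"rz":0},{"gripper":0.6,"dx":0,"dy":0.2,"dz":0.12,"rx":0,"ry":0,"rz":0}]'
python3 - <<'E'
from h import *
yaw=np.radians(-9.2);ex=np.array([np.cos(yaw),np.sin(yaw)]);ey=np.array([-ex[1],ex[0]]);O=np.array([.5339,.0931])
W=lambda x,y,z:np.r_[O+x/1000*ex+y/1000*ey,z/1000]
ims=[]
for n in("scene","top"):
    c=shot(n);P=cloud(c);z=P[...,2]
    m=(np.abs(P[...,:2]-[.5,.1]).max(-1)<.06)&(z>.07)&(z<.1)
    p=P[m].mean(0);d=p[:2]-[.608,.0811];print(n,"pin",m.sum(),p.round(4),"guide",np.radians(np.degrees(np.arctan2(d[1],d[0]))%360+9.2-80))
    im=cv2.resize(c["pixels"],None,fx=5,fy=5,interpolation=cv2.INTER_CUBIC)
    k=(pix(c,[W(a,b,40) for a,b in((-15,-60),(35,-60),(35,100),(-15,100))])*5).round().astype(np.int32);cv2.polylines(im,[k],True,(0,0,255),1)
    g=k.mean(0).astype(int);ims.append(cv2.resize(im[g[1]-200:g[1]+200,g[0]-380:g[0]+380],(570,300)))
cv2.imwrite("pics/s7.png",np.vstack(ims))
E
```

```text
t: 23.2
eef_pos: [0.4973, 0.2932, 0.1814]
tool_rot: [0.704, 0.068, 0.704, -0.065]
contact_force: [0.1, 0.5, 0.4]
gripper_width: 0.4
scene pin 35 [0.5047 0.098  0.0833] guide 1.7437353453005975
top pin 41 [0.4975 0.1    0.0902] guide 1.7364113497104583
```

View pics/s7.png

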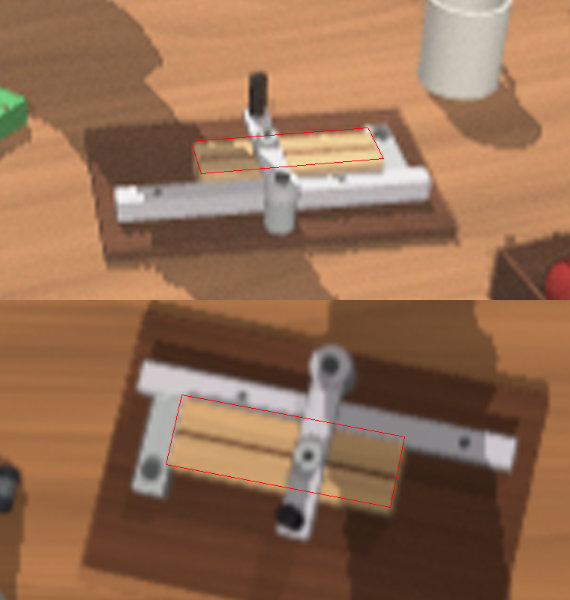

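```bash
python3 -c "
from station import *
print(hand_in())"
```

```text
the job is handed in; nothing more can be done
None
```

I put the longer oak blank on the jig, pushed it home against the fence and the end stop, and swung the guide arm over it to its limit. The job is handed in at about 23 s, well inside the 72 s allowed; `hand_in()` gave no verdict.

**Last checks**
- **Blank:** contact forces when pushed home were about 5 N at the fence and 9.5 N at the stop. After the swing, the two camera views showed it not visibly moved, within about 1–2 mm of the home outline. I did not re-measure its pose in numbers at the end; the check before the swing read partly hidden edges and was only rough.
- **Guide arm:** it met its limit at 13 N. Measured at 1.736 rad from the top camera and 1.744 rad from the scene camera; the limit is 1.745 rad.
- **Other things on the table:** my moves kept clear of them, but I took no final measurement of their positions.

**What disagreed:** the first grasp closed just above the blank and held nothing, without moving it. The camera showed the shut fingertips level with the reported TCP height, not 19 mm ahead of it as stated. I corrected for that, and the second grasp held.

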